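# Clip the vial carrier into the mixer

## Task

Pick up the yellow vial carrier (it has a grey grip for this) and press it down into the clip bracket on top of the white mixer: both steel ears go down into the two slots, past the spring clips, until the carrier sits flat and fully home on the bracket's floor; then let go of it. The bracket may stand up to 14 mm off the mixer's centre, so feel for the slots and never push the carrier against the mixer harder than 30 N. Leave the green rack, the bottle and the tip box alone.

Things in the scene. Friction and masses are not known exactly. Their poses are not given: they have to be found in the camera images.
- carrier: Loose yellow plate 70 (x) by 90 (y) by 12 mm thick, about 0.2 kg, lying upright on the bench, with four capped vials fixed in it (15 mm across, at x = +-22, y = +-33 mm, tops at z = 38 mm), a grey grip and two steel ears. Origin: centre of its underside; y along its length, z up. Alike either way round (half turn about z).
- carrier_grip (a point): Centre of the top of the carrier's grey grip, 48 mm above its underside. The grip is an upright block in the plate's centre, 14 mm thick (carrier x), 34 mm long (y), rising 36 mm from the plate's top: pinch it across x.
- carrier_ear (a point): Outer end of the carrier's +y ear, middle of its lower edge (carrier x 0, y 64, z 5 mm). An ear 16 mm wide (x) and 7 mm thick (z = 5 to 12 mm) sticks out in the middle of both y ends, from y = +-45 to +-64 mm.
- mixer: Fixed white mixer, 175 (x) by 180 (y) mm, top 50 mm above the bench. Origin: centre of its underside, z up. On it is the bracket: aluminium floor 80 by 136 mm and two dark steel cheeks along x. It is bolted on, not turned or shifted in y, but -14 to +14 mm off the mixer's centre in mixer x. No reading gives this: see or feel it. Rubber mounts let it sink about 1 mm per 6 N after the first 4 N.
- mixer_seat (a point): At the mixer's centre, at the height of the bracket floor (55 mm above the bench), axes as the mixer's; does not show the bracket's shift. Fully home, the carrier's origin is at this height, at y = 0 and at x = the unknown shift, its x axis parallel to the mixer's, either way round.
- cheek_line (a point): On the +y cheek's top, 28 mm above the bracket floor, at mixer x = 0 (not at the slot). Cheeks: 80 mm long (x), 12 mm thick, inner faces at y = +-47.5 mm. Amid each is an upright slot 19 mm wide (21 mm at the top, lead-in 3 mm deep), open above: 1.5 mm play each side. With ears on the cheek tops the carrier's underside is 23 mm above the floor, its plate already 5 mm between the cheeks.
- clip_line (a point): Middle of the -y cheek at mixer x = 0, 14 mm above the bracket floor: the height where the brass leaf clips bulge farthest. One clip on each slot wall; a pair leaves 13 mm free at the bulge and yields to the 16 mm ear. Passing all four takes about 8 to 18 N in all (varies); they then close over the ears' top edges and hold the carrier down.
- rack: Bystander: loose green rack with capped tubes, 45 (x) by 130 (y) by 60 mm. Origin: centre of its underside.
- reagent: Bystander: loose amber bottle, 54 mm across, 100 mm tall. Origin: centre of its underside.
- tipbox: Bystander: loose blue tip box with clear lid, 62 (x) by 92 (y) by 53 mm. Origin: centre of its underside.

How it is judged (in metres and radians):
On the way:
1. the carrier is lifted clear of the bench, held in the fingers (height (world z) of carrier above 0.03 m and contact force between the fingers and carrier above 1 N), for 0.2 s.
At the end, for the whole second after the job is handed in: The carrier is released and at rest in the bracket, ears in the slots, upright: its underside within 2 mm of the bracket's floor, within 0.04 rad of flat and 0.1 rad of the mixer's yaw (either way round), within 17.5 mm in x and 5 mm in y of the mixer's centre (z of carrier in the frame of mixer_seat between -0.003 and 0.002 m and x of carrier in the frame of mixer_seat between -0.0175 and 0.0175 m and y of carrier in the frame of mixer_seat between -0.005 and 0.005 m and angle between the z axis of carrier and the z axis of mixer, either way round below 0.04 rad and angle between the x axis of carrier and the x axis of mixer, either way round below 0.1 rad and angle between carrier's own z axis and vertical below 0.04 rad and linear speed of carrier below 0.02 m/s and contact force between the fingers and carrier below 0.1 N); the robot touches nothing.
It fails at once if the carrier is pushed against the mixer or its bracket with more than 30 N (contact force between carrier and mixer above 30 N).
It fails at once if the green rack is moved by more than 20 mm or tipped (distance of rack from where it was at the start of the episode above 0.02 m or angle between rack's own z axis and vertical above 0.3 rad).
It fails at once if the bottle is moved by more than 20 mm or tipped (distance of reagent from where it was at the start of the episode above 0.02 m or angle between reagent's own z axis and vertical above 0.3 rad).
It fails at once if the tip box is moved by more than 20 mm or tipped (distance of tipbox from where it was at the start of the episode above 0.02 m or angle between tipbox's own z axis and vertical above 0.3 rad).
It also fails if it takes over 72 s, if anything falls off the work surface, if the arm or the gripper's body presses on something with over 40 N, if the wrist force passes 120 N, or if a joint passes its speed limit or range.

## Robot

A 6-joint arm with a two-finger parallel gripper is mounted at the origin on the work surface. World frame = base frame: x ahead of the robot, y to its left, z up, the work surface at z = 0. Lengths are in mm, angles in rad, forces in N, time in s.
With the tool pointing down it reaches from about 350 to 775 mm from the base axis. Payload 7.3 kg.
Tool frame: the origin (TCP) lies at the very end of the fingers, on their centre line; the grasp point (between the pads) lies 19 mm behind it; z points along the fingers, x is the direction in which the jaws open and shut, and the axes are right-handed (so a half turn about z gives the same grasp; the last joint's range is limited). The gripper opens to 92 mm and grips with 3 to 60 N. Pads are 19 mm wide; open, the fingers measure 130 mm over their backs; the gripper's body (75 mm by 190 mm) begins 47 mm behind the grasp point.
Start: joints at [-1.427, 0.342, 1.524, -0, 1.275, -0.146], TCP at [150.047, -503.121, 226.741] pointing down, gripper open.
Joint ranges: [-2.53, 2.53], [-0.77, 2.02], [0.04, 2.7], [-1, 4.14], [0.28, 2.66], [-3.11, 3.11]. Speed limits (rad/s): [2.57, 2.57, 3.14, 3.14, 3.14, 3.14].

## Interface

Orientations are given as [roll, pitch, yaw] about the fixed x, y, z axes, in that order (R = Rz(yaw) Ry(pitch) Rx(roll)).
In Python, from plant import bot, capture, camera_params gives the robot as it stands.
- The arm moves only by the shell command python3 -m jog 'ROWS' [OPENING]. ROWS is a JSON object of lists of equal length, an entry for each row: "xyz": the shift along the world's x, y, z as a fraction of full scale, a list of three; "angular": the turn, a rotation vector about the world's x, y, z as a fraction of full scale, a list of three. In form: {"xyz": [[x, y, z], ...], "angular": [[wx, wy, wz], ...]}. A call has 1 to 10 rows; each row shifts and turns the pose as measured when the row begins; what a row does not reach is not made up. Full scale, the value 1, is 2 cm for a shift and 6 degrees for a turn. A row lasts 1/10 s, in which the tool goes at most 50 mm and 8.59 degrees, less where a joint would pass 70% of its speed; a pose out of reach is approached as far as the arm can. A call with a number of a shift or a turn outside -1 to 1 is refused whole. A call with a gripper value outside its range is refused whole. OPENING is the closure, from -1 (fully open) to 1 (shut), set as the call begins (- or left out, the last holds). The fingers move at their own pace and stop on an object; the grip force is fixed at half the most. Time passes only in rows, so rows that do not move let the fingers close. It gives the time, the measured TCP pose, the force and the opening at its end, in the units of the state.
- bot.get_obs(): the state, without advancing time (a new reading comes with each control period).
- capture(name): name is "scene" or "top" or "wrist"; returns the picture (384x512x3 uint8, red, green, blue); there is no depth.
- camera_params(name): a dict with "fx", "fy", "cx", "cy" (pixels), "k1" (the pictures are not rectified: a ray, as slopes to the right and down, at radius r is drawn at 1 + k1 r^2 times it, then the intrinsics apply), "rvec" (rotation vector, rad) and "tvec" (3), from world to camera coordinates, as OpenCV has them. Camera axes: x right, y down, z forward; pixel columns grow to the right and rows downward; lengths in mm; the calibration is good to about 2 mm. A picture is of the moment at which its call begins: read the wrist's pose just before it. camera_params takes no time and is no camera call; for the wrist camera it gives the pose at the moment of the call.
- bot.close_job(): hands the job in, once; it reports no verdict.
The state is a dict: "time": time; "joint_positions": joint angles; "dq": joint speeds; "tau": joint torques, N m; "tool_pos": TCP position; "tcp_rot": TCP orientation; "contact_force": force on the tool from outside, world axes, zero at the start; "moment": the same for the moment, N m; "grip_width": finger opening in mm.
Only numpy, scipy, OpenCV 4.12 (cv2) and the standard library are available. Lean on these libraries where they do the work, as an engineer would, in place of code of your own. Each camera call takes 0.05 s, during which the arm holds its last target.

## Working session

There is one attempt and no reset: what is moved stays moved. The work goes in short steps, Python scripts to look and compute and a shell command to move; the robot and the scene stay as the last step left them, time stands still between calls to the robot, and variables do not carry over. Pictures are saved under pics/ and viewed, and the job is handed in when it is done.

```bash
ls; mkdir -p pics; python3 - <<'E'
from plant import bot,capture,camera_params
import cv2
print(bot.get_obs())
for n in ("scene","top","wrist"):
    print(n,camera_params(n))
    cv2.imwrite(f"pics/{n}0.png",capture(n)[:,:,::-1])
E
```

```text
pics
{'time': 0.0, 'joint_positions': array([-1.42699279e+00,  3.42683050e-01,  1.52506357e+00,  1.45846605e-05,
        1.27541456e+00, -1.46016593e-01]), 'dq': array([-0.00054678, -0.00070844,  0.00065505, -0.00023696,  0.00092987,
       -0.00150909]), 'tau': array([-2.33588280e-04, -4.31241846e+01, -2.44215792e+01,  7.16972211e-02,
        5.60295198e-02, -1.17607719e-04]), 'tool_pos': array([ 149.98886218, -502.66587047,  226.04932052]), 'tcp_rot': array([-3.14135064e+00,  1.54981001e-03, -1.28098027e+00]), 'contact_force': array([-0.51410513, -0.11966536, -0.35018941]), 'moment': array([ 0.04181964,  0.00262937, -0.00101845]), 'grip_width': 91.60671025423017}
scene {'fx': 443.393204641954, 'fy': 443.393204641954, 'cx': 258.4089254163404, 'cy': 197.3724728628739, 'k1': -0.14558753236459698, 'rvec': array([ 0.80314685,  2.66594806, -0.96381392]), 'tvec': array([ 505.82193226, -205.95394274, 1486.14352664])}
top {'fx': 427.08337048818885, 'fy': 427.08337048818885, 'cx': 246.04920026226517, 'cy': 182.6762446630805, 'k1': -0.038877532993644624, 'rvec': array([ 2.13782621, -2.10679117,  0.2058385 ]), 'tvec': array([  -7.22498205,  633.99837458, 1186.28973571])}
wrist {'fx': 326.623536015227, 'fy': 326.623536015227, 'cx': 252.74499233120923, 'cy': 191.46863304024978, 'k1': -0.05854574504063494, 'rvec': array([-2.35186685,  1.75473408,  0.2208306 ]), 'tvec': array([-524.13169987,  -30.3947751 ,  389.16452035])}
```

View pics/top0.png

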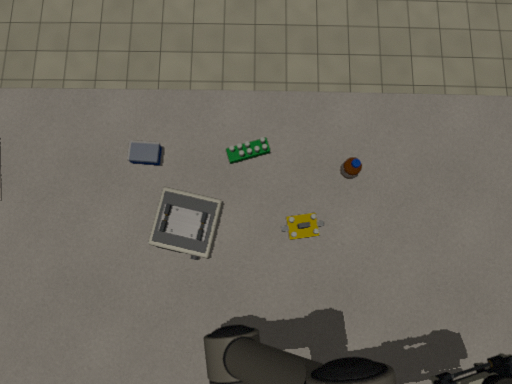

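View pics/scene0.png

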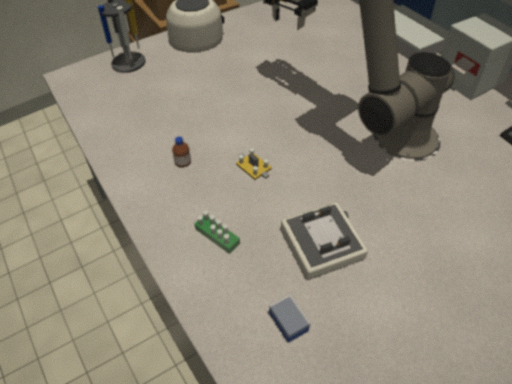

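View pics/wrist0.png

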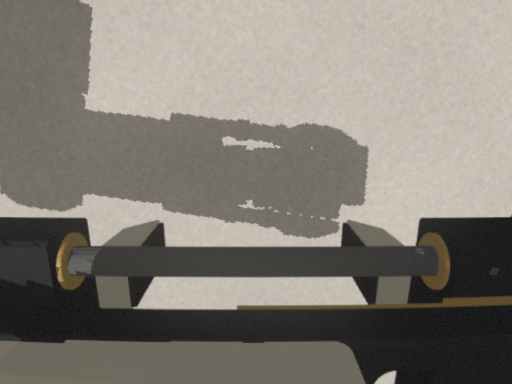

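The top view shows the carrier near (304,226) with its long axis along the columns, and the mixer near (186,223). The rack is at (248,150), the bottle at (351,167) and the tip box at (145,153). Next I'll measure these positions.

```bash
cat > h.py <<'E'
import numpy as np,cv2
from plant import bot,capture,camera_params
def mats(p):
    K=np.array([[p['fx'],0,p['cx']],[0,p['fy'],p['cy']],[0,0,1.]]); D=np.array([p['k1'],0,0,0,0])
    return K,D,cv2.Rodrigues(np.array(p['rvec'],float))[0],np.array(p['tvec'],float)
def ray(px,p):
    K,D,R,t=mats(p)
    u=cv2.undistortPoints(np.array(px,float).reshape(-1,1,2),K,D).reshape(-1,2)
    d=np.c_[u,np.ones(len(u))]@R
    return -R.T@t,d
def onplane(px,p,z):
    c,d=ray(px,p); return c+d*((z-c[2])/d[:,2])[:,None]
def proj(P,p):
    K,D,R,t=mats(p)
    return cv2.projectPoints(np.array(P,float).reshape(-1,1,3),p['rvec'],p['tvec'],K,D)[0].reshape(-1,2)
E
python3 - <<'E'
from h import *
im=cv2.imread("pics/top0.png");p=camera_params("top")
hsv=cv2.cvtColor(im,cv2.COLOR_BGR2HSV)
m=((hsv[...,0]>20)&(hsv[...,0]<35)&(hsv[...,1]>150)&(hsv[...,2]>80)).astype(np.uint8)
m[330:]=0
pts=np.argwhere(m)[:,::-1]; print(len(pts),pts.min(0),pts.max(0))
hull=cv2.convexHull(pts.astype(np.int32))
w=onplane(hull.reshape(-1,2),p,12)
print(cv2.minAreaRect(w[:,:2].astype(np.float32)))
ps=camera_params("scene")
for n,px in dict(mixer=(186,223),rack=(248,150),bot=(351,167),tip=(145,153)).items(): print(n,onplane([px],p,50 if n!='bot' else 100))
cv2.imwrite("pics/t1.png",cv2.resize(im[160:280,130:340],None,fx=3.8,fy=3.8,interpolation=cv2.INTER_CUBIC))
s=cv2.imread("pics/scene0.png")
cv2.imwrite("pics/s1.png",cv2.resize(s[130:290,220:380],None,fx=3.7,fy=3.7,interpolation=cv2.INTER_CUBIC))
E
```

```text
510 [286 213] [318 239]
((515.2896728515625, -167.29373168945312), (69.41390991210938, 88.54645538330078), 8.81794261932373)
mixer [[514.64865433 174.11021312  50.        ]]
rack [[735.69442454  -2.38045744  50.        ]]
bot [[ 676.53152415 -296.96134284  100.        ]]
tip [[721.92369848 305.39551974  50.        ]]
```

View pics/t1.png

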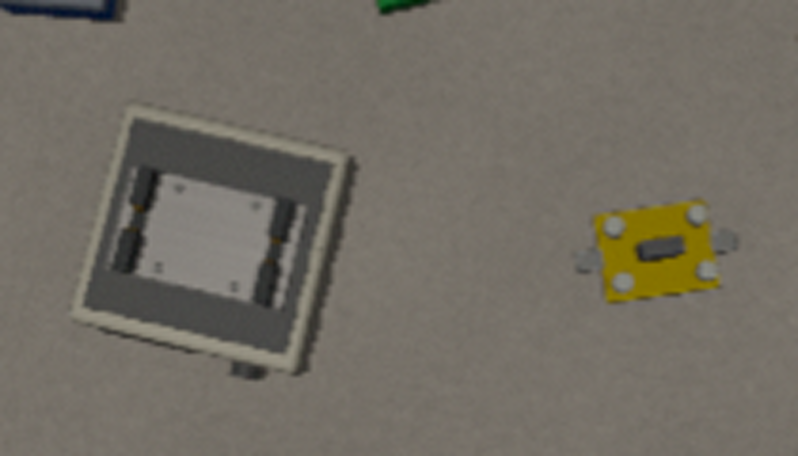

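View pics/s1.png

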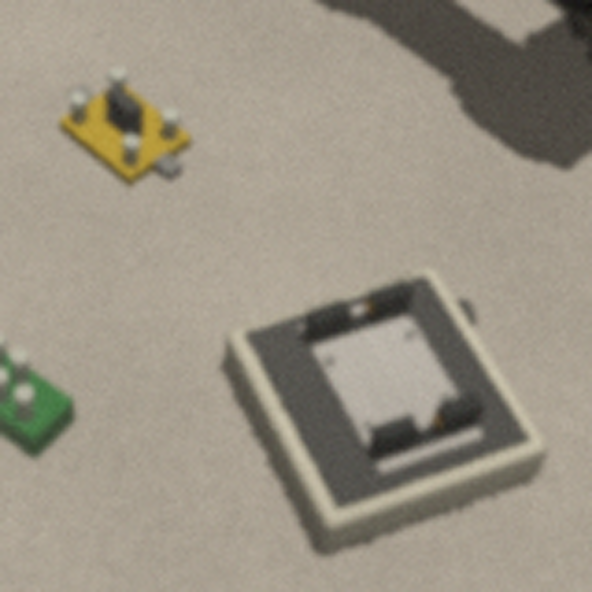

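```bash
python3 -m jog '{"xyz":[[1,0.93,0],[1,0.93,0],[1,0.93,0],[1,0.93,0],[1,0.93,0],[1,0.93,0],[1,0.93,0],[1,0.93,0],[1,0.93,0]],"angular":[[0,0,0.76],[0,0,0.76],[0,0,0.76],[0,0,0.76],[0,0,0.76],[0,0,0.76],[0,0,0.76],[0,0,0.76],[0,0,0.76]]}' -1
python3 -m jog '{"xyz":[[1,0.93,0],[1,0.93,0],[1,0.93,0],[1,0.93,0],[1,0.93,0],[1,0.93,0],[1,0.93,0],[1,0.93,0],[0,0,0]],"angular":[[0,0,0.76],[0,0,0.76],[0,0,0.76],[0,0,0.76],[0,0,0.76],[0,0,0.76],[0,0,0.76],[0,0,0.76],[0,0,0]]}'
python3 - <<'E'
from h import *
p=camera_params("wrist");K,D,R,t=mats(p);print(-R.T@t,R[2],bot.get_obs()['tool_pos'],bot.get_obs()['tcp_rot'])
cv2.imwrite("pics/w1.png",capture("wrist")[:,:,::-1])
E
```

```text
time: 1.05
tool_pos: [332.7, -329.6, 223.5]
tcp_rot: [-3.141, 0.006, -0.543]
contact_force: [-0.1, -1.1, 0.4]
grip_width: 91.9
time: 1.95
tool_pos: [499.4, -170.6, 221.4]
tcp_rot: [-3.138, 0.009, 0.126]
contact_force: [-0.2, -0.8, 0.2]
grip_width: 91.9
[ 492.34701129 -105.24370096  379.67552854] [ 0.02198789 -0.24290514 -0.96980082] [ 499.40867223 -170.59762217  221.4358997 ] [-3.13806544  0.00867801  0.12561138]
```

View pics/w1.png

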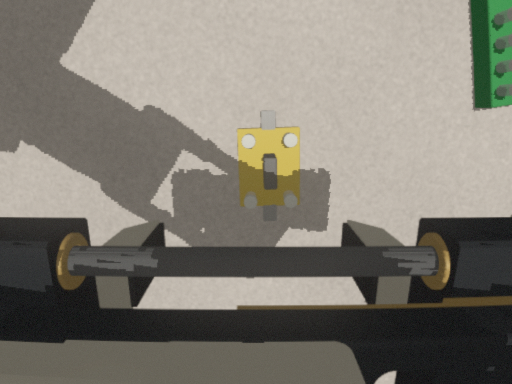

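The wrist view shows the carrier centred near (269,166): the plate spans about (238–300, 127–207), with the grip at (270,172) and the ears at (268,119) and (270,213). I'll measure it on the z=12 plane.

```bash
python3 - <<'E'
from h import *
im=cv2.imread("pics/w1.png");p=camera_params("wrist")
hsv=cv2.cvtColor(im,cv2.COLOR_BGR2HSV)
m=((hsv[...,0]>20)&(hsv[...,0]<35)&(hsv[...,1]>150)&(hsv[...,2]>60)).astype(np.uint8)
m[:, :200]=0;m[:,340:]=0;m[230:]=0
pts=np.argwhere(m)[:,::-1]
hull=cv2.convexHull(pts.astype(np.int32)).reshape(-1,2)
w=onplane(hull,p,12)
print(cv2.minAreaRect(w[:,:2].astype(np.float32)))
o=bot.get_obs();print(o['tool_pos'],np.degrees(o['tcp_rot']))
cv2.imwrite("pics/w1z.png",cv2.resize(im[100:230,200:340],None,fx=4.5,fy=4.5,interpolation=cv2.INTER_CUBIC))
E
```

```text
((515.1775512695312, -192.1140899658203), (41.71082305908203, 67.9967041015625), 85.08159637451172)
[ 498.34702919 -171.52246166  221.32185158] [-179.81220628    0.56049118    7.05561343]
```

View pics/w1z.png

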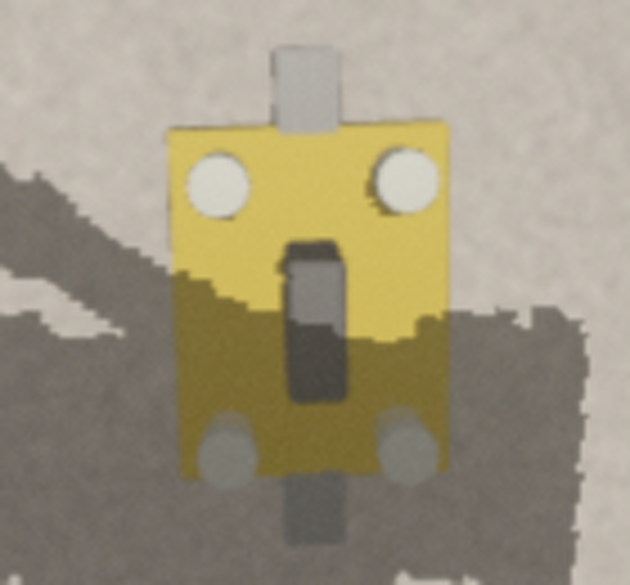

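```bash
cat > car.py <<'E'
from h import *
import sys
o=bot.get_obs();p=camera_params("wrist");im=capture("wrist")[:,:,::-1].copy()
cv2.imwrite(f"pics/{sys.argv[1]}.png",im)
hsv=cv2.cvtColor(im,cv2.COLOR_BGR2HSV)
m=((hsv[...,0]>20)&(hsv[...,0]<35)&(hsv[...,1]>100)&(hsv[...,2]>60)).astype(np.uint8)
m=cv2.morphologyEx(m,cv2.MORPH_OPEN,np.ones((3,3)))
n,l,st,c=cv2.connectedComponentsWithStats(m)
k=1+np.argmax(st[1:,4]);print(st[k])
pts=np.argwhere(l==k)[:,::-1]
hull=cv2.convexHull(pts.astype(np.int32)).reshape(-1,2)
w=onplane(hull,p,12)
print(cv2.minAreaRect(w[:,:2].astype(np.float32)))
print(o['tool_pos'],np.degrees(o['tcp_rot']),o['dq'].round(3))
E
python3 car.py w2
```

```text
[ 239  126   62   80 3494]
((515.056884765625, -166.96060180664062), (68.92913055419922, 89.60079956054688), 8.876075744628906)
[ 498.34702919 -171.52246166  221.32185158] [-179.81220628    0.56049118    7.05561343] [-0.038 -0.015  0.023 -0.012 -0.001  0.011]
```

```bash
python3 -m jog '{"xyz":[[0.4,0.1,0],[0.4,0.1,-0.5],[0,0,-1],[0,0,-1],[0,0,-1],[0,0,-1],[0,0,-1],[0,0,-1],[0,0,-0.5],[0,0,0]],"angular":[[0,-0.1,0.3],[0,0,0],[0,0,0],[0,0,0],[0,0,0],[0,0,0],[0,0,0],[0,0,0],[0,0,0],[0,0,0]]}'
python3 car.py w3
```

```text
time: 3.05
tool_pos: [512.5, -173.6, 72.1]
tcp_rot: [-3.141, -0.001, 0.14]
contact_force: [-0.2, -0.8, -0.4]
grip_width: 92.0
[ 206  132  104  115 8450]
((514.6065063476562, -162.8298797607422), (69.42293548583984, 81.94467163085938), 9.010608673095703)
[ 512.535707   -173.61372464   72.08634542] [-1.79947816e+02 -5.14421453e-02  8.03828648e+00] [-0.007  0.001 -0.008 -0.001  0.004  0.002]
```

View pics/w3.png

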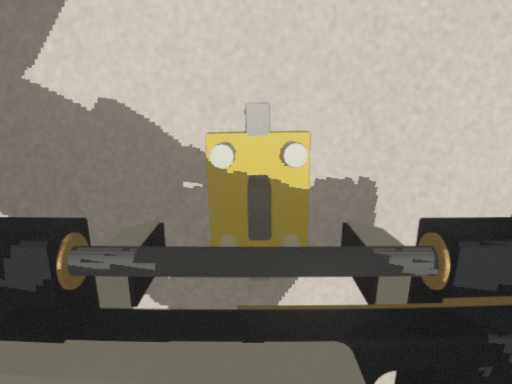

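The fingers straddle the grip at (259,208), with the bar hiding the carrier's near edge. I'll do the remaining shift (+2.4, +6.7 mm) and then descend to about z=18.

```bash
python3 -m jog '{"xyz":[[0.12,0.3,-0.4],[0,0.05,-0.8],[0,0,-0.8],[0,0,-0.5],[0,0,0]],"angular":[[0,0,0.14],[0,0,0],[0,0,0],[0,0,0],[0,0,0]]}'
```

```text
time: 3.6
tool_pos: [518.8, -166.8, 24.3]
tcp_rot: [3.137, -0.009, 0.157]
contact_force: [-0.2, 0.4, 0.1]
grip_width: 91.8
```

```bash
python3 -m jog '{"xyz":[[-0.1,0,-0.25],[0,0,0]],"angular":[[0,0.05,0],[0,0,0]]}'
```

```text
time: 3.8
tool_pos: [517.5, -166.9, 19.9]
tcp_rot: [3.137, -0.005, 0.158]
contact_force: [-0.6, 0.5, -0.2]
grip_width: 91.7
```

```bash
python3 -m jog '{"xyz":[[-0.12,0,-0.08],[0,0,0],[0,0,0]],"angular":[[0.04,0.05,0],[0,0,0],[0,0,0]]}'
```

```text
time: 4.1
tool_pos: [515.7, -167.3, 19.5]
tcp_rot: [3.141, -0.002, 0.158]
contact_force: [-0.2, -0.8, -0.3]
grip_width: 91.5
```

```bash
python3 -m jog '{"xyz":[[0,0,0],[0,0,0],[0,0,0],[0,0,0],[0,0,0],[0,0,0],[0,0,0],[0,0,0],[0,0,0],[0,0,0]],"angular":[[0,0,0],[0,0,0],[0,0,0],[0,0,0],[0,0,0],[0,0,0],[0,0,0],[0,0,0],[0,0,0],[0,0,0]]}' 1
```

```text
time: 5.1
tool_pos: [515.9, -167.5, 20.0]
tcp_rot: [3.14, -0.003, 0.158]
contact_force: [0.2, -0.5, -0.3]
grip_width: 16.1
```

```bash
python3 -m jog '{"xyz":[[0,0,0],[0,0,0],[0,0,0],[0,0,0]],"angular":[[0,0,0],[0,0,0],[0,0,0],[0,0,0]]}' 1
python3 -c "
from h import *
print(bot.get_obs())"
```

```text
time: 5.5
tool_pos: [515.9, -167.5, 20.0]
tcp_rot: [3.14, -0.003, 0.158]
contact_force: [-0.4, 0.2, -0.3]
grip_width: 13.5
{'time': 5.5, 'joint_positions': array([-4.55698905e-01,  6.20873817e-01,  1.71544369e+00,  1.05686055e-03,
        8.02083204e-01, -6.14133514e-01]), 'dq': array([-0.00106989,  0.00178203,  0.00067273,  0.00087635, -0.00046112,
        0.00070678]), 'tau': array([ 4.50319669e-03, -4.91703308e+01, -1.68310100e+01,  4.30124067e-02,
        1.30487146e-02, -2.59895925e-02]), 'tool_pos': array([ 515.9074523 , -167.49647554,   19.99160371]), 'tcp_rot': array([ 3.14037623e+00, -3.04757238e-03,  1.57702934e-01]), 'contact_force': array([-0.36284299,  0.19485641, -0.29316171]), 'moment': array([-0.04199363, -0.04679036,  0.0113771 ]), 'grip_width': 13.506937285017543}
```

```bash
python3 -m jog '{"xyz":[[0,0,0.4],[0,0,0.8],[0,0,0.8],[0,0,0.8],[0,0,0.8],[0,0,0.8],[0,0,0.8],[0,0,0.8],[0,0,0.8],[0,0,0]],"angular":[[0,0,0],[0,0,0],[0,0,0],[0,0,0],[0,0,0],[0,0,0],[0,0,0],[0,0,0],[0,0,0],[0,0,0]]}'
python3 - <<'E'
from h import *
cv2.imwrite("pics/w4.png",capture("wrist")[:,:,::-1])
cv2.imwrite("pics/top4.png",capture("top")[:,:,::-1])
E
```

```text
time: 6.5
tool_pos: [512.4, -165.7, 162.2]
tcp_rot: [-3.139, 0.003, 0.158]
contact_force: [0.3, 0.0, -2.6]
grip_width: 13.9
```

View pics/w4.png

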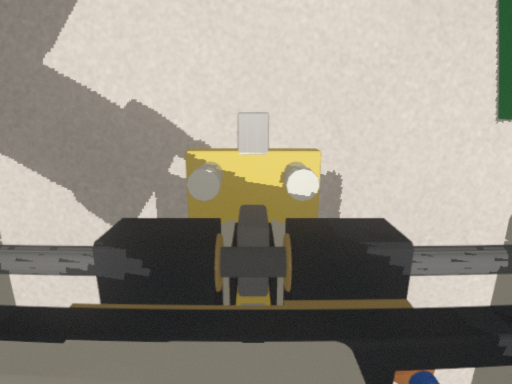

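The carrier is held: the plate's front edge is at row 150 (cols 188–321) and the ear at (254,115–153). Now I'll work out the mixer's pose and bracket offset from the first top view.

```bash
python3 - <<'E'
from h import *
p=camera_params("top")
def f(l): return np.array(l,float)/3.8+[130,160]-0.4
A=onplane(f([(132,107),(352,155),(297,372),(75,318)]),p,50)[:,:2]
print("mixer",A.mean(0),np.linalg.norm(np.roll(A,-1,0)-A,axis=1),[np.degrees(np.arctan2(*(b-a)[::-1])) for a,b in zip(A,np.roll(A,-1,0))])
# cheek tops ends: +y cheek (left) far top, bottom ; -y cheek
B=onplane(f([(148,168),(124,272),(287,200),(267,305)]),p,83)[:,:2]
print(B)
F=onplane(f([(160,174),(282,201),(253,299),(130,272)]),p,55)[:,:2]
print("floor",F,F.mean(0))
yaw=np.radians(np.degrees(np.arctan2(*((A[0]+A[1])/2-(A[2]+A[3])/2)[::-1])))
print(np.degrees(yaw))
ex=np.array([np.cos(yaw),np.sin(yaw)])
print((B-A.mean(0))@ex,(F-A.mean(0))@ex)
im=cv2.imread("pics/top0.png")
cv2.imwrite("pics/t2.png",cv2.resize(im[180:265,145:230],None,fx=7,fy=7,interpolation=cv2.INTER_CUBIC))
E
```

```text
mixer [517.86504504 174.57446388] [174.72729123 169.34890389 173.21072836 166.3685194 ] [np.float64(-101.53087475328299), np.float64(167.2867444404522), np.float64(77.49134339829634), np.float64(-12.203390846699236)]
[[565.2699878  221.38127132]
 [487.47518988 235.46353613]
 [542.83353603 116.62537669]
 [464.93894295 128.88576581]]
floor [[564.69531308 217.04601273]
 [545.39588707 123.04713626]
 [470.83847674 142.51248775]
 [489.64580411 236.32141409]] [517.64387025 179.73176271]
-12.460586420346761
[ 36.1888935  -42.81192355  36.88390682 -41.82125226] [ 36.56316539  38.00029079 -39.00089412 -40.87754146]
```

View pics/t2.png

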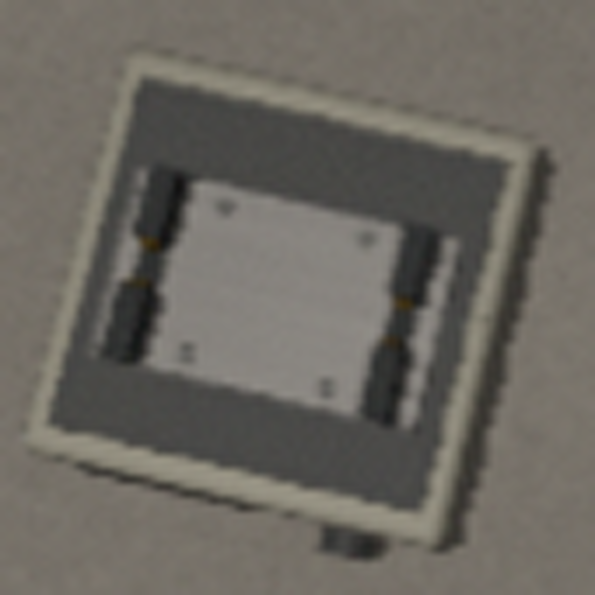

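The top view (7x) gives mixer yaw of about -12.4° and a bracket centre near (515,176). The slots show at about (145,262) and (398,322) in the zoom. I'll go near it for a closer look with the wrist camera.

```bash
python3 -m jog '{"xyz":[[0,0.5,0.3],[0,1,0.3],[0,1,0.3],[0,1,0.3],[0,1,0.3],[0,1,0.3],[0,1,0.3],[0,1,0.1],[0,1,0.1],[0,1,0]],"angular":[[0,0,-0.3],[0,0,-0.3],[0,0,-0.3],[0,0,-0.3],[0,0,-0.3],[0,0,-0.3],[0,0,-0.3],[0,0,-0.3],[0,0,-0.3],[0,0,-0.3]]}'
python3 -m jog '{"xyz":[[0,1,0],[0,1,0],[0,0.7,0],[0,0,0],[0,0,0],[0,0,0]],"angular":[[0,0,-0.3],[0,0,-0.3],[0,0,0],[0,0,0],[0,0,0],[0,0,0]]}'
cat > snap.py <<'E'
from h import *
import sys,pickle
o=bot.get_obs();p=camera_params("wrist");im=capture("wrist")[:,:,::-1].copy()
cv2.imwrite(f"pics/{sys.argv[1]}.png",im);pickle.dump((o,p),open(sys.argv[1]+".pkl","wb"))
print(o['tool_pos'],np.degrees(o['tcp_rot']),o['contact_force'],np.abs(o['dq']).max())
E
python3 snap.py w5
```

```text
time: 7.6
tool_pos: [503.6, 31.1, 194.1]
tcp_rot: [-3.131, 0.03, -0.174]
contact_force: [-0.3, -0.2, -3.1]
grip_width: 13.9
time: 8.2
tool_pos: [499.4, 88.8, 187.2]
tcp_rot: [-3.134, 0.042, -0.237]
contact_force: [0.3, -0.7, -2.0]
grip_width: 13.8
[499.4258474   88.83149987 187.21073196] [-179.5444572     2.43003175  -13.56979521] [ 0.28225066 -0.68337632 -1.97881992] 0.009720019613281748
```

View pics/w5.png

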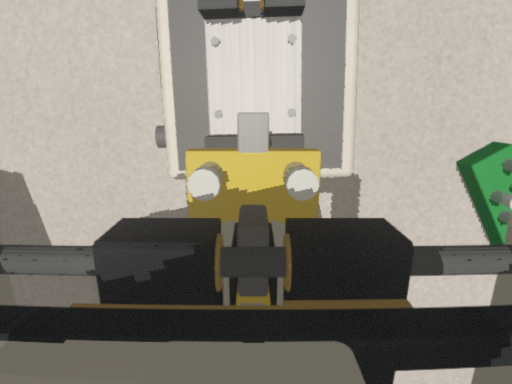

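The wrist view shows the far cheek at the top (row ~8, slot ~(252,5)), the floor at cols 207–302, and the near cheek at row ~141. The rim is at cols ~168 and ~350. I'll level the tool and shift +y to get the far slot fully in view.

```bash
python3 -m jog '{"xyz":[[0.4,0.5,0.1],[0.3,0.8,0.1],[0,0.6,0],[0,0,0],[0,0,0]],"angular":[[-0.1,-0.2,0],[-0.07,-0.17,0],[0,0,0.1],[0,0,0.05],[0,0,0]]}'
python3 snap.py w6
```

```text
time: 8.75
tool_pos: [515.2, 127.4, 191.5]
tcp_rot: [3.141, -0.004, -0.223]
contact_force: [-0.3, 0.5, -3.3]
grip_width: 13.9
[515.23802617 127.43275636 191.50581864] [179.95249579  -0.21349095 -12.8003881 ] [-0.29488723  0.47948812 -3.30399277] 0.011923301814747773
```

View pics/w6.png

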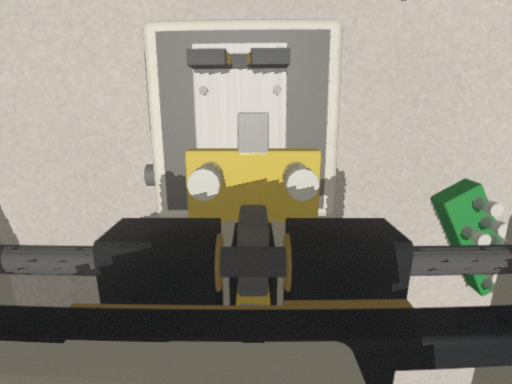

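```bash
python3 - <<'E'
from h import *
im=cv2.imread("pics/w6.png")
cv2.imwrite("pics/w6z.png",cv2.resize(im[10:160,140:350],None,fx=3.8,fy=3.8,interpolation=cv2.INTER_CUBIC))
E
```

```text
(no output)
```

View pics/w6z.png

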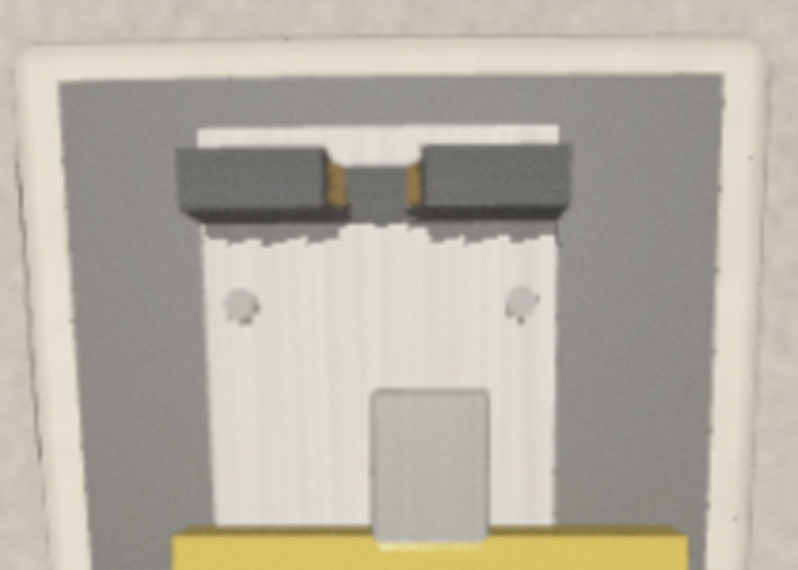

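```bash
python3 - <<'E'
from h import *
import pickle
o,p=pickle.load(open("w6.pkl","rb"))
f=lambda l: np.array(l,float)/3.8+[140,10]-0.4
C=onplane(f([(177,149),(571,145),(567,205),(182,207)]),p,83)[:,:2]
v=C[1]-C[0];yaw=np.arctan2(v[1],v[0]);v2=C[2]-C[3]
print("cheek",C.round(1),C.mean(0),np.linalg.norm(v),np.linalg.norm(v2),np.degrees(yaw),np.degrees(np.arctan2(v2[1],v2[0])))
S=onplane(f([(325,178),(422,176)]),p,83)[:,:2];print("slot",S,S.mean(0),np.linalg.norm(S[1]-S[0]))
G=onplane(f([(60,83),(723,74)]),p,50)[:,:2];v=G[1]-G[0];print("panel yaw",np.degrees(np.arctan2(v[1],v[0])))
F=onplane(f([(197,128),(559,124)]),p,55)[:,:2];v=F[1]-F[0];print("floor",F.mean(0),np.linalg.norm(v),np.degrees(np.arctan2(v[1],v[0])))
Ff=onplane(f([(214,520),(554,520),(204,250),(556,250)]),p,55)[:,:2];print(Ff)
z=o['tool_pos'][2]-8
E=onplane(f([(371,391),(489,391),(489,540),(371,540)]),p,z)[:,:2];v=E[1]-E[0]
print("ear",E.round(1),np.linalg.norm(v),np.linalg.norm(E[2]-E[1]),np.degrees(np.arctan2(v[1],v[0])))
y=np.radians(-12.45)
for yy in (yaw,y):
  ex=np.array([np.cos(yy),np.sin(yy)]);ey=np.array([-ex[1],ex[0]])
  print("bracket centre",C.mean(0)-53.5*ey, "floor-based",F.mean(0)-68*ey)
T=o['tool_pos'][:2]; ty=o['tcp_rot'][2]; tx=np.array([np.cos(ty),np.sin(ty)]);tt=np.array([-tx[1],tx[0]])
d=E[:2].mean(0)-T; print("ear end rel tool",d@tx,d@tt)
E
```

```text
cheek [[490.4 247. ]
 [568.  230. ]
 [564.8 218.8]
 [488.4 236. ]] [527.89765839 232.93637098] 79.45667468428947 78.32553235329347 -12.405795963554434 -12.667891655471253
slot [[518.12487297 234.76765148]
 [537.33579536 230.74330476]] [527.73033417 232.75547812] 19.627911392330237
panel yaw -12.184927192151694
floor [531.05691266 247.42089842] 80.406471841385 -12.350059149385716
[[472.89892163 170.81595454]
 [551.45914376 152.78598885]
 [486.57808392 230.44197872]
 [564.21345029 212.60618043]]
ear [[521.8 191.8]
 [536.8 188.4]
 [532.7 169.3]
 [517.3 172.9]] 15.391786488705733 19.510716115605508 -12.868015333984935
bracket centre [516.40403271 180.6855665 ] floor-based [516.44819216 181.00866095]
bracket centre [516.36372433 180.69444945] floor-based [516.39695908 181.01995143]
ear end rel tool -0.17374119408517538 64.24179783909891
```

The 3.8x zoom shows the cheek top at x 177–571, slot at 325–422 and ear at 371–489. The slot is at about (527.8, 232.8) and the bracket yaw about -12.4°. The top view disagrees with this by about 4 mm in y, so I'll go over the bracket and compare the ear and slot directly from close up.

```bash
python3 -m jog '{"xyz":[[0,0.7,-0.1],[0,0.9,-0.5],[0.05,0.8,-0.8],[0,0.2,-0.8],[0,0,-0.8],[0,0,-0.3],[0,0,0],[0,0,0]],"angular":[[0,0,0.05],[0,0,0],[0,0,0],[0,0,0],[0,0,0],[0,0,0],[0,0,0],[0,0,0]]}'
python3 snap.py w7; python3 - <<'E'
from h import *
im=cv2.imread("pics/w7.png")
cv2.imwrite("pics/w7z.png",cv2.resize(im[60:220,150:360],None,fx=3.7,fy=3.7,interpolation=cv2.INTER_CUBIC))
E
```

```text
time: 9.6
tool_pos: [516.3, 183.6, 123.5]
tcp_rot: [-3.141, -0.004, -0.221]
contact_force: [-0.1, 0.2, -2.0]
grip_width: 13.6
[516.34745701 183.63847889 123.49460447] [-179.95021295   -0.25146683  -12.67062916] [-0.1124413   0.20663664 -2.0442272 ] 0.0037019777482633336
```

View pics/w7z.png

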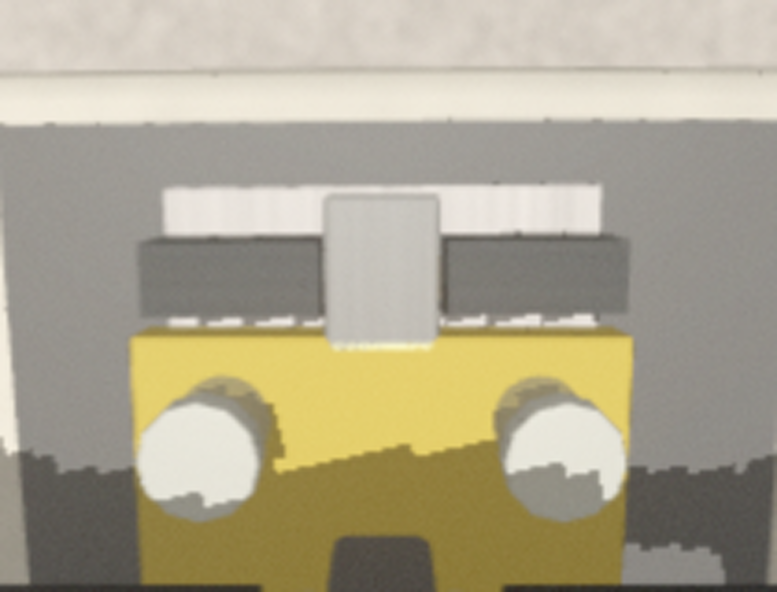

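```bash
cat > rel.py <<'E'
from h import *
import pickle
def rel(tag,off,s,cheek,ear,slot):
    o,p=pickle.load(open(tag+".pkl","rb"))
    f=lambda l: np.array(l,float)/s+off-0.4
    C=onplane(f(cheek),p,83)[:,:2];S=onplane(f(slot),p,83)[:,:2]
    z=o['tool_pos'][2]-8
    E=onplane(f(ear),p,z)[:,:2]
    v=C[1]-C[0];yaw=np.arctan2(v[1],v[0]);w=C[2]-C[3]
    ex=np.array([np.cos(yaw),np.sin(yaw)]);ey=np.array([-ex[1],ex[0]])
    print("cheek c",C.mean(0).round(2),"len",np.linalg.norm(v),np.linalg.norm(w),"thick",np.linalg.norm((C[0]+C[1]-C[2]-C[3])/2),"yaw",np.degrees(yaw),np.degrees(np.arctan2(w[1],w[0])))
    print("slot w",np.linalg.norm(S[1]-S[0]),"slot-cheek along x",(S.mean(0)-C.mean(0))@ex)
    ve=E[1]-E[0];vs=E[:2].mean(0)-E[2:].mean(0)
    print("ear w",np.linalg.norm(ve),"yaw",np.degrees(np.arctan2(ve[1],ve[0])),"axis yaw",np.degrees(np.arctan2(vs[1],vs[0]))-90)
    d=E[:2].mean(0)-C.mean(0)
    print("ear end - cheek centre in mixer: x %.2f (slot %.2f) y %.2f (want 10.5)"%(d@ex,(E[:2].mean(0)-S.mean(0))@ex,d@ey))
    dx,dy=-(d@ex),10.5-d@ey; print("need world shift",dx*ex+dy*ey)
E
python3 - <<'E'
from rel import *
rel("w7",[150,60],3.7,[(138,240),(630,237),(628,312),(139,315)],[(324,196),(440,196),(438,345),(330,345)],[(322,260),(446,260)])
o,p=pickle.load(open("w7.pkl","rb"))
f=lambda l: np.array(l,float)/3.7+[150,60]-0.4
print(onplane(f([(131,338),(632,338)]),p,115.5),onplane(f([(135,330),(628,330)]),p,103.5))
E
```

```text
cheek c [527.86 233.53] len 79.63551648468199 80.25648188728387 thick 12.117966036567493 yaw -12.394506585620922 -12.405413661104136
slot w 20.104976450208873 slot-cheek along x 0.02852047346830842
ear w 15.549534282620357 yaw -12.732054132707557 axis yaw -11.938773461170669
ear end - cheek centre in mixer: x -0.40 (slot -0.42) y 13.04 (want 10.5)
need world shift [-0.15904859 -2.56803614]
[[492.346468   235.4195473  115.5       ]
 [559.73660984 220.15455244 115.5       ]] [[490.52793668 235.49529743 103.5       ]
 [561.51928533 219.41685773 103.5       ]]
```

```bash
python3 -m jog '{"xyz":[[0,-0.15,0],[0,0,-0.3],[0,0,-0.4],[0,0,-0.1],[0,0,0],[0,0,0]],"angular":[[0,0.04,0.045],[0,0,0],[0,0,0],[0,0,0],[0,0,0],[0,0,0]]}'
python3 snap.py w8; python3 - <<'E'
from h import *
im=cv2.imread("pics/w8.png")
cv2.imwrite("pics/w8z.png",cv2.resize(im[60:220,150:360],None,fx=3.7,fy=3.7,interpolation=cv2.INTER_CUBIC))
E
```

```text
time: 10.25
tool_pos: [517.5, 179.9, 108.1]
tcp_rot: [-3.14, -0.003, -0.217]
contact_force: [-0.2, 0.4, -3.1]
grip_width: 14.0
[517.54890745 179.93045676 108.08359862] [-179.92361828   -0.19400905  -12.44828417] [-0.21333628  0.36242627 -3.06564948] 0.005141645997762303
```

View pics/w8z.png

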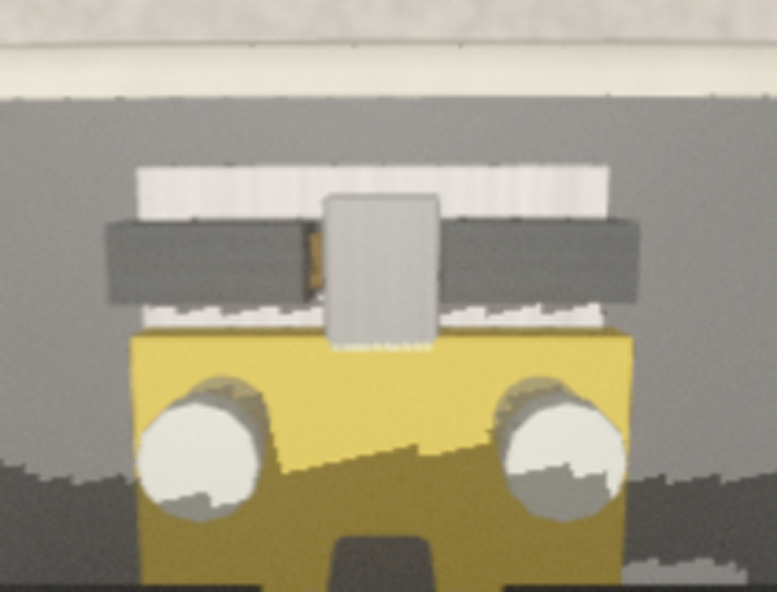

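```bash
python3 - <<'E'
from rel import *
rel("w8",[150,60],3.7,[(105,222),(640,219),(638,301),(108,303)],[(324,196),(440,196),(438,345),(330,345)],[(303,260),(440,260)])
E
```

```text
cheek c [527.88 233.52] len 79.66705647886059 80.10677135671366 thick 12.09163962101207 yaw -12.215981942538127 -12.326249873924262
slot w 20.49320575853582 slot-cheek along x -0.19620338164392975
ear w 15.554218450841415 yaw -12.51589338601772 axis yaw -11.723276656483861
ear end - cheek centre in mixer: x 1.36 (slot 1.55) y 9.67 (want 10.5)
need world shift [-1.14995685  1.09799056]
```

```bash
python3 -m jog '{"xyz":[[-0.07,0.03,0],[0,0,0],[0,0,0]],"angular":[[0,0.03,0],[0,0,0],[0,0,0]]}'
```

```text
time: 10.6
tool_pos: [516.2, 180.8, 108.5]
tcp_rot: [-3.141, -0.001, -0.217]
contact_force: [0.4, -0.6, -2.2]
grip_width: 13.6
```

```bash
python3 -m jog '{"xyz":[[0,0,-0.2],[0,0,-0.15],[0,0,0],[0,0,0]],"angular":[[0,0,0],[0,0,0],[0,0,0],[0,0,0]]}'; python3 -m jog '{"xyz":[[0,0,-0.1],[0,0,-0.1],[0,0,0]],"angular":[[0,0,0],[0,0,0],[0,0,0]]}'
```

```text
time: 11.0
tool_pos: [516.2, 180.8, 100.9]
tcp_rot: [-3.141, -0.001, -0.217]
contact_force: [0.4, 0.7, -2.3]
grip_width: 14.0
time: 11.3
tool_pos: [516.2, 180.8, 96.5]
tcp_rot: [-3.141, -0.001, -0.217]
contact_force: [-0.2, -0.9, -2.9]
grip_width: 13.9
```

```bash
python3 -m jog '{"xyz":[[0,0,-0.1],[0,0,-0.1],[0,0,0]],"angular":[[0,0,0],[0,0,0],[0,0,0]]}';python3 snap.py w9
```

```text
time: 11.6
tool_pos: [516.3, 180.8, 92.2]
tcp_rot: [-3.141, -0.001, -0.217]
contact_force: [0.5, 0.4, -2.1]
grip_width: 13.8
[516.25635063 180.79022336  92.19559354] [-1.79943203e+02 -5.07802711e-02 -1.24340418e+01] [ 0.48041308  0.40704294 -2.13033036] 0.003225919957811145
```

View pics/w9.png

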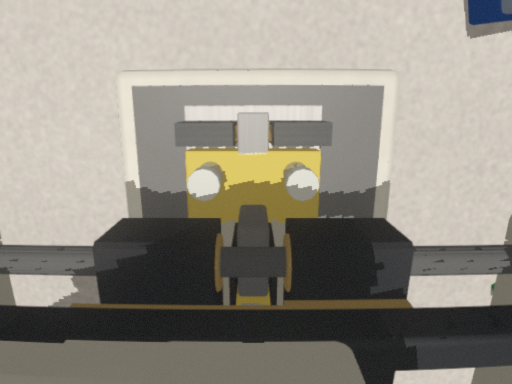

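The ear at (253,132) sits centred in the slot, with brass on both sides and no contact force. I'll go on down in small steps.

```bash
python3 -m jog '{"xyz":[[0,0,-0.1],[0,0,-0.1]],"angular":[[0,0,0],[0,0,0]]}'; python3 -m jog '{"xyz":[[0,0,-0.1]],"angular":[[0,0,0]]}';python3 -m jog '{"xyz":[[0,0,-0.08]],"angular":[[0,0,0]]}'
```

```text
time: 11.85
tool_pos: [516.6, 180.8, 88.4]
tcp_rot: [-3.14, -0.002, -0.217]
contact_force: [0.9, 0.0, -1.6]
grip_width: 13.8
time: 11.95
tool_pos: [516.8, 180.9, 86.6]
tcp_rot: [-3.14, -0.002, -0.217]
contact_force: [-1.0, 0.3, 4.5]
grip_width: 13.8
time: 12.05
tool_pos: [516.9, 181.0, 85.5]
tcp_rot: [-3.14, -0.003, -0.217]
contact_force: [-1.8, -0.5, 5.8]
grip_width: 13.8
```

```bash
python3 -m jog '{"xyz":[[-0.02,0,-0.08]],"angular":[[0,0.02,0]]}';python3 -m jog '{"xyz":[[-0.02,0,-0.08]],"angular":[[0,0,0]]}';python3 -m jog '{"xyz":[[0,0,-0.08]],"angular":[[0,0,0]]}'
```

```text
time: 12.15
tool_pos: [517.0, 181.0, 84.7]
tcp_rot: [-3.14, -0.002, -0.217]
contact_force: [-1.2, -1.0, 7.2]
grip_width: 14.1
time: 12.25
tool_pos: [517.2, 181.1, 83.9]
tcp_rot: [-3.139, -0.004, -0.217]
contact_force: [-2.7, -1.2, 8.1]
grip_width: 13.9
time: 12.35
tool_pos: [517.4, 181.2, 83.3]
tcp_rot: [-3.139, -0.005, -0.217]
contact_force: [-3.6, -1.6, 8.0]
grip_width: 13.8
```

```bash
python3 -m jog '{"xyz":[[-0.08,-0.02,-0.08]],"angular":[[0,0.06,0]]}';python3 -m jog '{"xyz":[[-0.06,-0.02,-0.1]],"angular":[[0,0.04,0]]}'
```

```text
time: 12.45
tool_pos: [516.8, 181.2, 83.0]
tcp_rot: [-3.139, -0.001, -0.217]
contact_force: [0.1, 1.4, 8.6]
grip_width: 13.9
time: 12.55
tool_pos: [517.0, 181.2, 82.6]
tcp_rot: [-3.138, -0.001, -0.217]
contact_force: [-1.6, 1.6, 9.9]
grip_width: 13.7
```

```bash
python3 -m jog '{"xyz":[[-0.06,-0.02,-0.13]],"angular":[[-0.02,0.03,0]]}';python3 -m jog '{"xyz":[[-0.06,-0.03,-0.13]],"angular":[[-0.02,0.03,0]]}'
```

```text
time: 12.65
tool_pos: [517.2, 181.2, 81.8]
tcp_rot: [-3.139, -0.002, -0.216]
contact_force: [-1.8, -1.5, 8.4]
grip_width: 13.7
time: 12.75
tool_pos: [516.7, 181.0, 80.0]
tcp_rot: [-3.14, -0.001, -0.217]
contact_force: [0.2, 1.9, 4.4]
grip_width: 13.7
```

```bash
python3 -m jog '{"xyz":[[-0.02,-0.01,-0.1]],"angular":[[0,0.02,0]]}';python3 -m jog '{"xyz":[[-0.02,-0.01,-0.08]],"angular":[[0,0.02,0]]}'
```

```text
time: 12.85
tool_pos: [516.8, 181.0, 78.5]
tcp_rot: [-3.14, -0.001, -0.217]
contact_force: [-0.4, -1.2, 4.2]
grip_width: 13.9
time: 12.95
tool_pos: [516.8, 180.9, 77.1]
tcp_rot: [-3.14, 0.001, -0.217]
contact_force: [-0.1, 0.3, 3.0]
grip_width: 13.7
```

```bash
python3 -m jog '{"xyz":[[-0.02,0,-0.08]],"angular":[[0,0,0]]}';python3 -m jog '{"xyz":[[-0.01,0,-0.07]],"angular":[[0,0,0]]}'
```

```text
time: 13.05
tool_pos: [516.3, 180.8, 75.1]
tcp_rot: [-3.14, 0.001, -0.217]
contact_force: [-0.1, 1.0, -0.1]
grip_width: 14.0
time: 13.15
tool_pos: [516.3, 180.9, 73.5]
tcp_rot: [-3.14, 0.001, -0.217]
contact_force: [-0.8, 1.4, 8.7]
grip_width: 13.9
```

```bash
python3 -m jog '{"xyz":[[-0.02,0,-0.07]],"angular":[[0,0,0]]}';python3 -m jog '{"xyz":[[-0.02,0,-0.07]],"angular":[[0,0,0]]}'
```

```text
time: 13.25
tool_pos: [516.3, 180.9, 72.7]
tcp_rot: [-3.14, -0.001, -0.216]
contact_force: [-2.1, 0.3, 12.5]
grip_width: 13.6
time: 13.35
tool_pos: [516.3, 180.9, 72.3]
tcp_rot: [-3.139, -0.002, -0.216]
contact_force: [-3.2, -0.0, 15.7]
grip_width: 14.1
```

```bash
python3 -m jog '{"xyz":[[0,0,0.1],[0,0,0.03],[0,0,0]],"angular":[[0,0,0],[0,0,0],[0,0,0]]}'; python3 snap.py w10; python3 - <<'E'
from h import *
im=cv2.imread("pics/w10.png")
cv2.imwrite("pics/w10z.png",cv2.resize(im[60:220,150:360],None,fx=3.7,fy=3.7,interpolation=cv2.INTER_CUBIC))
E
```

```text
time: 13.65
tool_pos: [516.2, 180.7, 74.8]
tcp_rot: [-3.14, -0.002, -0.216]
contact_force: [0.9, 1.5, 1.5]
grip_width: 13.9
[516.20362812 180.72711778  74.83258651] [-1.79892885e+02 -9.64130627e-02 -1.23772745e+01] [0.85496062 1.54619543 1.47763861] 0.0030405941028517117
```

View pics/w10z.png

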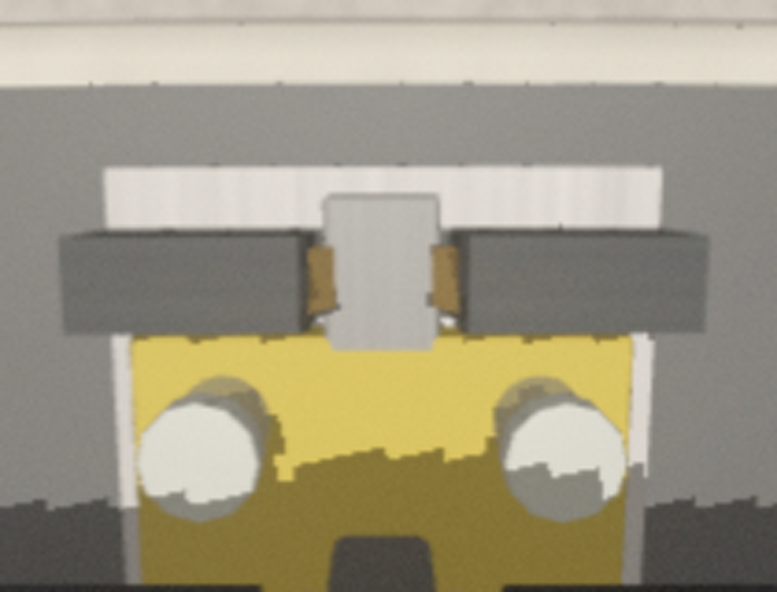

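The ear (324–440) lies deep in the slot, and the brass clips overlap its top edges on both sides. I'm opening the gripper.

```bash
python3 -m jog '{"xyz":[[0,0,0],[0,0,0],[0,0,0],[0,0,0],[0,0,0]],"angular":[[0,0,0],[0,0,0],[0,0,0],[0,0,0],[0,0,0]]}' -0.2
python3 -m jog '{"xyz":[[0,0,0.2],[0,0,0.5],[0,0,0.8],[0,0,0.8],[0,0,1],[0,0,1],[0,0,1],[0,0,0]],"angular":[[0,0,0],[0,0,0],[0,0,0],[0,0,0],[0,0,0],[0,0,0],[0,0,0],[0,0,0]]}'
python3 -m jog '{"xyz":[[0,-1,0],[0,-1,0],[0,-0.5,0],[0,0,0],[0,0,0]],"angular":[[0,0,0],[0,0,0],[0,0,0],[0,0,0],[0,0,0]]}'
python3 snap.py w11;python3 - <<'E'
from h import *
im=cv2.imread("pics/w11.png")
cv2.imwrite("pics/s11.png",cv2.resize(capture("scene")[180:300,270:390,::-1],None,fx=4.5,fy=4.5,interpolation=cv2.INTER_CUBIC))
E
```

```text
time: 14.2
tool_pos: [515.0, 180.3, 73.3]
tcp_rot: [-3.141, 0.002, -0.216]
contact_force: [0.5, 0.2, -0.8]
grip_width: 49.2
time: 15.0
tool_pos: [514.8, 180.2, 188.3]
tcp_rot: [-3.14, -0.001, -0.216]
contact_force: [0.8, -0.7, 0.1]
grip_width: 54.9
time: 15.5
tool_pos: [514.0, 129.5, 188.1]
tcp_rot: [-3.14, -0.001, -0.216]
contact_force: [-0.3, 0.2, 0.6]
grip_width: 55.0
[513.977568   129.48457394 188.06575186] [-1.79881786e+02 -5.59917238e-02 -1.23482909e+01] [-0.32845079  0.15057669  0.62718557] 0.004821155309924076
```

View pics/w11.png

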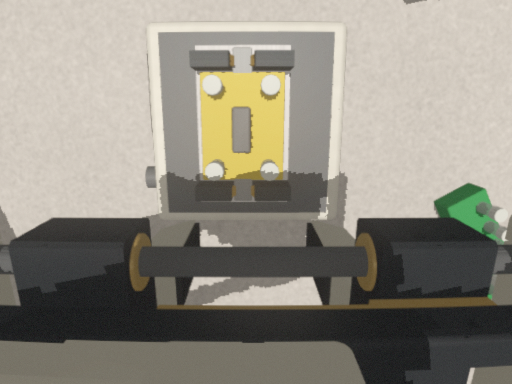

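View pics/s11.png

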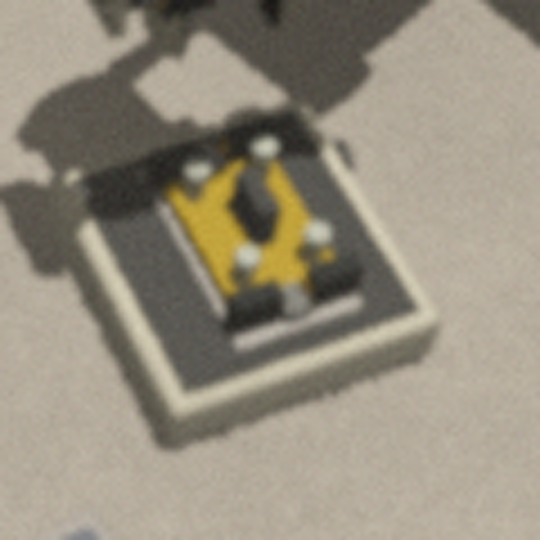

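The wrist view shows the carrier centred in the bracket, with both ears in their slots at (242,58) and (243,190) and the clips over them. I'll check its size and height numerically before handing in.

```bash
python3 - <<'E'
from h import *
import pickle
o,p=pickle.load(open("w11.pkl","rb"));im=cv2.imread("pics/w11.png")
hsv=cv2.cvtColor(im,cv2.COLOR_BGR2HSV)
m=((hsv[...,0]>20)&(hsv[...,0]<35)&(hsv[...,1]>100)&(hsv[...,2]>60)).astype(np.uint8)
m[220:]=0
m=cv2.morphologyEx(m,cv2.MORPH_OPEN,np.ones((3,3)))
n,l,st,c=cv2.connectedComponentsWithStats(m);k=1+np.argmax(st[1:,4])
pts=np.argwhere(l==k)[:,::-1]
w=onplane(cv2.convexHull(pts.astype(np.int32)).reshape(-1,2),p,67)
print(cv2.minAreaRect(w[:,:2].astype(np.float32)))
# vial top triangulation height per vial: spacing on z=93 at each end
g=cv2.medianBlur(cv2.cvtColor(im,cv2.COLOR_BGR2GRAY),3)
for a in [(212,85),(270,85),(214,171),(270,171)]:
    pass
V=onplane([(212,85),(270,85),(214,171),(270,171)],p,93)[:,:2]
print(V.mean(0),[np.linalg.norm(V[i]-V[j]) for i,j in ((0,1),(2,3),(0,2),(1,3))],"expect 44 44 66 66")
cv2.imwrite("pics/w11z.png",cv2.resize(im[40:205,185:305],None,fx=3.6*1.0,fy=3.6,interpolation=cv2.INTER_CUBIC))
E
```

```text
((516.2223510742188, 181.2149658203125), (89.02001953125, 68.82927703857422), 77.5682373046875)
[516.34601681 181.15477926] [np.float64(43.1252306346205), np.float64(44.11738156059263), np.float64(65.03312344881087), np.float64(65.00329371808455)] expect 44 44 66 66
```

View pics/w11z.png

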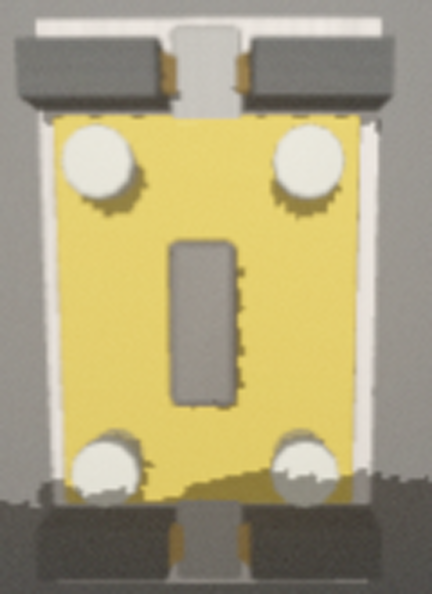

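```bash
python3 -c "
from plant import bot
print(bot.get_obs()['time']);print(bot.close_job())"
```

```text
15.6
the job is handed in; nothing more can be done
None
```

I pressed the carrier into the bracket, released it and handed the job in at 15.6 s. The hand-in reports no verdict, so whether it counts as a success isn't confirmed.

**How it went:** I pinched the grey grip, lifted the carrier and lined its ear up with the +y slot using the wrist camera. The clips gave way at about 12 N, counting the carrier's weight. The force then dropped to about 0 and rose stiffly once the carrier met the floor. I stopped at 15.7 N on the wrist, roughly 18 N on the mixer, against the 30 N limit.

**Last checks:**
- **Height:** with the push relaxed, the tool height put the carrier's underside about 55 mm above the bench, which is the bracket floor.
- **Seating:** both ears are in their slots with the brass clips over their top edges, and the plate lies parallel to the bracket. The vial spacings came out within about 1 mm of the true ones.
- **Position:** the carrier's centre is at about (516.3, 181.2) mm, matching the bracket centre seen by the wrist camera.
- **Robot:** the open gripper is about 190 mm up and 50 mm to the side, touching nothing.
- **Bystanders:** I didn't touch the rack, bottle or tip box, but I didn't measure them again at the end.

**Disagreement:** the first top-view estimate put the bracket and mixer centres about 5–7 mm lower in y than the wrist camera did. I followed the wrist camera, and the carrier went in between the cheeks with little sideways force.

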